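Fit the incisal pin and hold the articulator's upper half level over its lower half

TASK

In this dental laboratory, take the steel incisal pin out of the wooden instrument stand, slide it down into the sleeve at the front of the silver articulator's upper half until its collar sits fully on the sleeve, and let go of it. Then grip the upper half across its spine at its balance point, lift it off the lower half and hold it level and still about 5 cm above its seat, squarely over the lower half, so that articulating paper can be laid between the two casts; your program finishes while the gripper is still holding it there, with the pin still home. Do not shift or tip the lower half, and leave everything else on the bench where it is.

Things in the scene. Friction and masses are not known exactly. Their poses are not given: they have to be found in the camera images.
- lower_half: lower half of the silver articulator, loose on rubber feet, 0.8 kg: base 165 x 50 mm, two rear posts with steel balls, an incisal table in front, a yellow stone cast on white plaster. Origin on the bench under the middle of the frame; x points to its rear (balls), y to its left, z up. Its front faces the robot, give or take 20 degrees
- upper_half: loose upper half, 0.62 kg (varies by a fifth), resting on the rear balls and the lower cast. Spine: straight silver bar along x, 16 mm wide (y), 16 mm high, from 79 mm ahead (-x) to 56 mm behind the origin, sides free. ORIGIN: its balance point with the pin fitted, at the spine's mid-height (8 mm under its top), 126 mm above the bench when seated. x to the rear, y left, z up
- seat (a point): point on the lower half where the upper half's origin lies when it is seated (16.5 mm behind and 126 mm above the lower half's origin)
- sleeve_mouth (a point): centre of the top mouth of the pin sleeve, a silver block 24 mm square and 24 mm high at the front end of the upper half, 90.5 mm ahead of its origin and 8 mm above it (134 mm above the bench when seated). A round upright bore 9.6 mm wide, chamfered 1.5 mm, goes through. Pressing it down with over 8 N may tip the upper half
- crossbar (a point): middle of the upper half's rear crossbar, 43.5 mm behind its origin: bar 122 mm wide, 20 mm long (x), 14 mm high, with a black housing 28 mm long near each end. The housings are pockets, open below, over the lower half's balls (14 mm thick, 50 mm either side): lift straight up by 12 mm or more to clear them
- screw_knob (a point): top centre of the black mounting screw knob (15 mm across, 8 mm high) on top of the spine, 28.5 mm ahead of the balance point. Under it a pillar 16 mm thick and 18 mm high carries a black 60 mm disc (its top 26 mm below the balance point), white plaster and the yellow upper cast, teeth down
- incisal_table (a point): top centre of the incisal table, a black disc 30 mm across at the front of the lower half, 36 mm above the bench, straight under the sleeve. The pin's foot ends 4 mm above it when the pin is home
- pin: steel incisal pin, about 50 g, upright in the stand. Origin: centre of its collar's underside; z up to the head. Collar 18 mm across, 4 mm thick; above it a dark ribbed head, 12 mm across, from 4 to 34 mm above the origin, to grip; below it an 8 mm shaft, 94 mm long, with a pointed foot. In the stand the origin is 104 mm above the bench, the pin up to 2 degrees from upright
- stand: wooden instrument stand fixed to the bench, 56 (x) x 150 (y) x 56 mm high, with three 9.6 mm holes, 46 mm deep, in a row along its y at -48, 0 and 48 mm; the pin and two wax tools stand in them in any order. Origin under its centre. The wax tools' tops are 153 to 155 mm above the bench
- mixing_bowl: bystander: green rubber mixing bowl, 120 mm across, 75 mm high
- spare_cast: bystander: loose yellow stone cast with teeth, about 65 mm across, 30 mm high
- paper_box: bystander: flat blue box of articulating paper, 80 x 50 x 22 mm
- liquid_bottle: bystander: amber bottle, 56 mm across, 120 mm high
- plaster_spatula: bystander: plaster spatula 200 mm long, lying on the bench
- wax_knife: bystander: blue wax knife, 143 mm long, 8 mm thick, upright in one of the stand's three holes; origin at its foot
- wax_probe: bystander: green wax probe, 145 mm long, 8 mm thick, upright in another of the stand's holes; origin at its foot

How it is judged:
By the outcome, as a careful person would: the job done as asked, in the order asked, and still so for the second after the job is handed in, while the arm keeps its last pose, push and grip.
It also fails if it takes over 61 s, if anything falls off the work surface, if the arm or the gripper's body presses on something with over 40 N, if the wrist force passes 120 N, or if a joint passes its speed limit or range.

ROBOT

A 7-joint arm with a two-finger parallel gripper is mounted at the origin on the work surface. World frame = base frame: x ahead of the robot, y to its left, z up, the work surface at z = 0. Lengths are in mm, angles in rad, forces in N, time in s.
With the tool pointing down it reaches from about 400 to 925 mm from the base axis. Payload 4.1 kg.
Tool frame: the origin (TCP) lies midway between the tips of the shut fingers; the grasp point (between the pads) lies 19 mm behind it; z points along the fingers, y is the line along which they close (so a half turn about z gives the same grasp; the last joint's range is limited). The gripper opens to 85 mm and grips with 20 to 120 N. Pads are 22 mm wide; open, the fingers measure 114 mm over their backs; the gripper's body (76 mm by 85 mm) begins 54 mm behind the grasp point. The pads swing forward as they close: fully open they stand 13 mm farther back than shut.
Start: joints at [-1.328, 0.398, 0.045, 1.537, -0.019, 1.207, -0.051], TCP at [217.851, 612.445, 206.947] pointing down, gripper open.
Joint ranges: [-2.82, 2.82], [-0.49, 2.23], [-1.37, 1.46], [0, 2.46], [-1.36, 4.5], [0.23, 2], [-2.94, 2.94]. Speed limits (rad/s): [2.57, 2.57, 3.14, 3.14, 3.14, 3.14, 3.14].

INTERFACE

Orientations are given as [roll, pitch, yaw] about the fixed x, y, z axes, in that order (R = Rz(yaw) Ry(pitch) Rx(roll)).
In Python, from plant import env gives the robot as it stands. The module is installed in compiled form; this text tells all that it offers.
- The arm moves only by the shell command python3 -m creep 'ROWS' [FORCE]. ROWS is a JSON object of lists of equal length, an entry for each row: "travel": the shift along the tool's x, y, z normalised to -1 to 1, where 1 is 0.5 m, a list of three; "twist": the turn, a rotation vector about the tool's x, y, z normalised to -1 to 1, where 1 is pi rad, a list of three; "gripper": the finger opening in mm, from 0 to 85.4. A call has exactly 5 rows; each row shifts and turns the commanded pose from where the row before left it, along the tool's axes as they then stand; what a row does not reach is not made up. A row lasts 1/12 s, in which the tool goes at most 41.7 mm and 7.16 degrees, less where a joint would pass 70% of its speed; a pose out of reach is approached as far as the arm can. A call with a number of a shift or a turn outside -1 to 1 is refused whole. A call with a gripper value outside its range is refused whole. The fingers move at their own pace and stop on an object; FORCE is the grip in N (left out, the last holds). Time passes only in rows, so rows that do not move let the fingers close, or fill a call up. It gives the time, the measured TCP pose, the force, the opening and the grip force at its end, in the units of the state.
- env.sense(): the state, without advancing time (a new reading comes with each control period).
- env.grab_frame(name): name is "side" or "top"; returns the picture (420x560x3 uint8, red, green, blue); there is no depth.
- env.calibration(name): a dict with "vertical_fov" (degrees; the focal length in pixels is half the picture's height over the tangent of half this angle, whatever the lens; pixels are square), "cx", "cy" (the principal point, pixels), "eye" and "orientation" of the camera in the world. Camera axes: x right, y down, z forward; pixel columns grow to the right and rows downward; lengths in mm; the calibration is good to about 2 mm. A picture is of the moment at which its call begins. calibration takes no time and is no camera call.
- env.job_done(): hands the job in; it is judged then, once.
Trained networks look in the newest picture that a camera, given by its name, has taken for a name from the list of things; names that differ only in an ending like _2 or _b are one class to them, and where a whole thing is asked for, a point or a joint stands for the part that bears it (a point fixed in the world has none). Each returns a list of dicts, best first, with "p" (0 to 1); they miss things now and then, are a little off and sometimes report something else, mostly with a low value. They report only what shows in the picture. A call takes as long as a camera call.
- env.outline_of(thing, camera): "region" (420x560 bool, what is visible of it) and "rect" ([centre column, centre row, width, height] in pixels, round what is visible of it).
- env.pinpoint(thing, camera): "location" ([row, column] in pixels: a listed point, or the origin of a listed thing).
The state is a dict: "time": time; "joint_pos": joint angles; "qvel": joint speeds; "effort": joint torques, N m; "tool_pos": TCP position; "orientation": TCP orientation; "ft_force": force on the tool from outside, world axes, zero at the start; "ft_torque": the same for the moment, N m; "width": finger opening in mm; "gripper_force": force on a finger pad.
Only numpy, scipy, OpenCV 4.12 (cv2) and the standard library are available. Lean on these libraries where they do the work, as an engineer would, in place of code of your own. Each camera call takes 0.05 s, during which the arm holds its last target. There are 200 camera calls.

## Working session

There is one attempt and no reset: what is moved stays moved. The work goes in short steps, Python scripts to look and compute and a shell command to move; the robot and the scene stay as the last step left them, time stands still between calls to the robot, and variables do not carry over. Pictures are saved under pics/ and viewed, at most 10 in all, crops included, and the job is handed in when it is done.

```bash
mkdir -p pics
cat > h.py <<'E'
import numpy as np, cv2
from plant import env
from scipy.spatial.transform import Rotation as R
def cam(n):
    c=env.calibration(n); f=210/np.tan(np.radians(c["vertical_fov"])/2)
    o=np.array(c["orientation"],float)
    M=o if o.shape==(3,3) else (R.from_euler('xyz',o).as_matrix() if o.size==3 else R.from_quat(o).as_matrix())
    return c,f,M,np.array(c["eye"],float)
def ray(n,row,col):
    c,f,M,e=cam(n); d=M@np.array([(col-c["cx"])/f,(row-c["cy"])/f,1]); return e,d
def atz(n,row,col,z):
    e,d=ray(n,row,col); return e+d*(z-e[2])/d[2]
def proj(n,p):
    c,f,M,e=cam(n); q=M.T@(np.array(p)-e); return [f*q[1]/q[2]+c["cy"],f*q[0]/q[2]+c["cx"]]
def two(a,b):  # (row,col) top, side
    (e1,d1),(e2,d2)=ray("top",*a),ray("side",*b)
    d1=d1/np.linalg.norm(d1);d2=d2/np.linalg.norm(d2)
    t=np.linalg.lstsq(np.stack([d1,-d2],1),e2-e1,rcond=None)[0]
    p,q=e1+d1*t[0],e2+d2*t[1]; return (p+q)/2,np.linalg.norm(p-q)
def save(n,name,box=None,s=1):
    im=env.grab_frame(n)
    if box: im=im[box[0]:box[1],box[2]:box[3]]
    im=cv2.resize(im,None,fx=s,fy=s,interpolation=cv2.INTER_CUBIC)
    cv2.imwrite("pics/"+name,im[...,::-1])
E
python3 - <<'E'
from h import *
np.set_printoptions(precision=1,suppress=True)
for n in("top","side"):
    print(env.calibration(n)); save(n,n+"0.png")
for t,z in [("lower_half",0),("upper_half",126),("seat",126),("sleeve_mouth",134),("crossbar",126),("screw_knob",142),("incisal_table",36),("pin",104),("stand",0),("wax_knife",10),("wax_probe",10)]:
    for n in("top","side"):
        for r in env.pinpoint(t,n)[:2]: print(t,n,round(r["p"],2),np.array(r["location"]),atz(n,*r["location"],z))
s=env.sense();print(s)
E
```

```text
{'vertical_fov': 57.19209808365486, 'cx': 284.7862596042842, 'cy': 209.49681477728032, 'eye': array([ 507.7,   46.9, 1198.4]), 'orientation': array([-3.1,  0. , -1.6])}
{'vertical_fov': 56.40896186444304, 'cx': 275.91659697665557, 'cy': 207.10022994869234, 'eye': array([ 538.5, -735.7,  672.6]), 'orientation': array([-2.2,  0. , -0.1])}
lower_half top 0.72 [216.4 278.7] [572.9  66.2   0. ]
upper_half top 0.93 [207.6 277.1] [590.7  68.4 126. ]
upper_half side 0.61 [194.9 265. ] [586.9  52.5 126. ]
upper_half side 0.24 [302.5 212.3] [ 467.4 -269.6  126. ]
seat top 0.73 [206.9 277.5] [592.7  67.2 126. ]
sleeve_mouth top 0.69 [192.7 279.2] [631.6  62.  134. ]
sleeve_mouth top 0.55 [242.3 281.8] [494.1  56.3 134. ]
sleeve_mouth side 0.62 [192.5 227.1] [495.1  62.2 134. ]
sleeve_mouth side 0.27 [167.  209.5] [448.3 190.1 134. ]
crossbar top 0.93 [192.3 279.9] [633.6  60.1 126. ]
crossbar side 0.96 [188.6 284.5] [637.7  74.4 126. ]
screw_knob top 0.9 [219.8 280.4] [555.8  59.4 142. ]
screw_knob top 0.21 [247.3 390.6] [ 477.1 -240.6  142. ]
screw_knob side 0.85 [187.2 256.2] [566.7  65.  142
[... 244 characters left out ...]
.4] [ 473.9 -250.4  104. ]
stand top 0.93 [248.9 382.1] [ 468.4 -252.8    0. ]
stand side 0.87 [335.4 224. ] [ 476.7 -248.9    0. ]
stand side 0.56 [227.6 320.9] [735.1  62.5   0. ]
wax_knife top 0.59 [241.9 366.5] [ 490.7 -203.    10. ]
wax_probe top 0.38 [250.6 399.2] [ 462.9 -302.6   10. ]
{'time': 1.2, 'joint_pos': array([-1.3,  0.4,  0. ,  1.5, -0. ,  1.2, -0.1]), 'qvel': array([ 0.,  0., -0.,  0.,  0.,  0., -0.]), 'effort': array([ -0. , -47.5,   1.4, -25.5,   0. ,   0. ,   0. ]), 'tool_pos': array([217.8, 612.5, 206.9]), 'orientation': array([ 3.1, -0. ,  2.8]), 'ft_force': array([-0.4,  0.6,  0.1]), 'ft_torque': array([-0., -0.,  0.]), 'gripper_force': 0.0, 'width': 85.1092793860338}
```

View pics/top0.png

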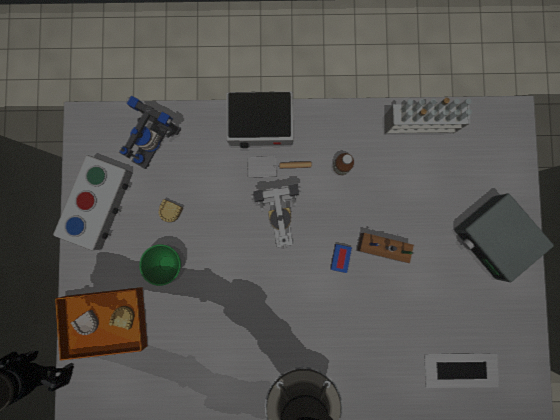

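View pics/side0.png

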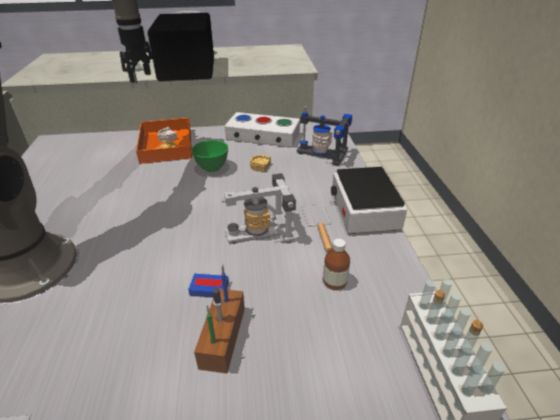

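The top view shows the articulator around (280,212) and the stand at (385,247), with the pin apparently in the middle hole. In the side view the pin head is near (218,303), between the blue and green tools. I'll zoom in on both.

Run:
```python
from h import *
a=env.grab_frame("top");b=env.grab_frame("side")
z=lambda im,r,c,h,w:cv2.resize(im[r:r+h,c:c+w],(400,300),interpolation=cv2.INTER_CUBIC)
# top art, top stand ; side art, side stand
g=np.vstack([np.hstack([z(a,174,232,75,100),z(a,219,345,60,80)]),np.hstack([z(b,170,210,75,100),z(b,255,165,90,120)])])
cv2.imwrite("pics/z1.png",g[...,::-1])
```

```text
(no output)
```

View pics/z1.png

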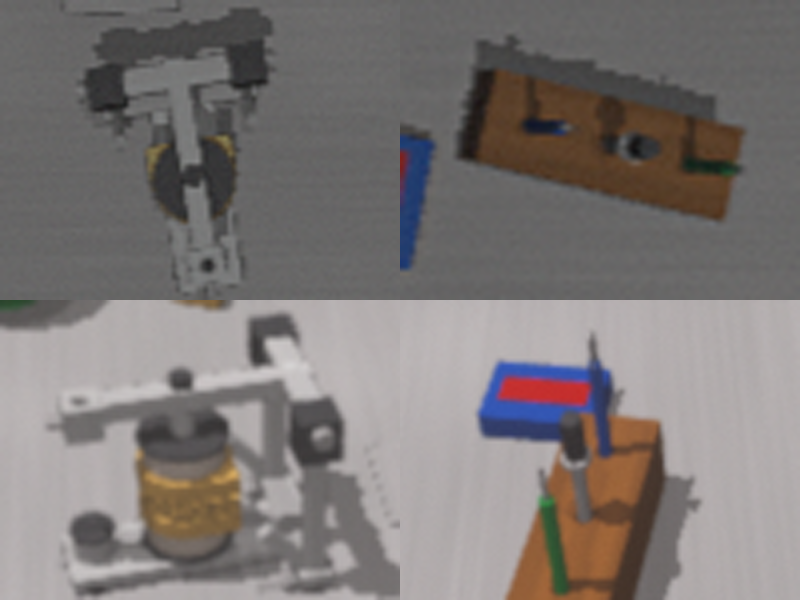

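The zoom shows:
- **Sleeve bore:** about (283.5,240) top, (230,194.6) side.
- **Knob:** about (280,217.4) top.
- **Crossbar:** about (276.2,193) top.
- **Pin:** middle hole. The head top is about (392,248) top and (216.3,289.3) side.

Run:
```python
from h import *
np.set_printoptions(precision=1,suppress=True)
P={"sleeve":((239.8,283.3),(194.6,230.2),134),"knob":((217.4,279.9),(188.9,254.6),142),"cross":((192.9,276.1),(185.8,282.8),133),"head":((248,392),(289.3,216.3),138)}
for k,(a,b,z) in P.items(): print(k,atz("top",*a,z),atz("side",*b,z),*two(a,b))
print("collar side",atz("side",303.2,217.2,107),"base",atz("side",320.6,220.2,56))
for t in("stand","pin","upper_half"):
  for n in("top","side"):
    for r in env.outline_of(t,n)[:1]:
        m=r["region"]; rr=cv2.minAreaRect(np.argwhere(m)[:,::-1].astype(np.float32)); print(t,n,r["p"],r["rect"],rr)
s=env.sense();print(s["tool_pos"],s["orientation"],s["joint_pos"])
```

```text
sleeve [500.9  52.1 134. ] [502.5  52.2 134. ] [501.7  52.1 134.1] 1.6172589493274137
knob [562.4  60.7 142. ] [562.4  58.  142. ] [562.5  60.7 140.2] 0.02420308694813183
cross [631.2  70.6 133. ] [633.7  77.  133. ] [631.8  70.5 137.2] 2.1868188198118528
head [ 475.  -245.4  138. ] [ 475.3 -250.4  138. ] [ 474.9 -246.6  133.8] 0.098562256603824
collar side [ 473.9 -256.   107. ] base [ 474.5 -255.6   56. ]
stand top 0.78 [382.4, 247.3, 54.5, 28.6] ((384.8890686035156, 246.9740447998047), (56.32889938354492, 20.09526824951172), 13.172553062438965)
stand side 0.79 [220.2, 329.1, 47.6, 79.6] ((219.16311645507812, 330.14984130859375), (37.1977653503418, 86.81014251708984), 14.67639446258545)
pin side 0.45 [220.2, 305.6, 11.0, 32.3] ((217.0, 305.0), (32.0, 8.0), 90.0)
upper_half top 0.78 [275.3, 214.8, 53.0, 64.7] ((285.6349182128906, 208.7359161376953), (62.759376525878906, 46.62590789794922), 58.32453155517578)
upper_half side 0.68 [259.2, 199.4, 69.0, 48.9] ((259.21917724609375, 202.41781616210938), (40.96440887451172, 67.53274536132812), 69.44395446777344)
[217.8 612.4 207. ] [ 3.1 -0.   2.8] [-1.3  0.4  0.   1.5 -0.   1.2 -0.1]
```

```bash
cat >> h.py <<'E'
def to(p=None,psi=None,tilt=True):
    s=env.sense(); M=R.from_euler('xyz',s["orientation"]).as_matrix()
    np.set_printoptions(precision=4,suppress=True)
    print("t",round(s["time"],2),"tcp",s["tool_pos"].round(1),"rpy deg",np.degrees(s["orientation"]).round(2),"F",s["ft_force"].round(1),"w",round(s["width"],1),"g",round(s["gripper_force"],1))
    if p is not None: d=M.T@(np.array(p)-s["tool_pos"]); print("travel",d/500,"mm",d.round(1))
    if psi is not None:
        v=R.from_matrix(M.T@R.from_euler('xyz',[np.pi,0,np.radians(psi)]).as_matrix()).as_rotvec(); print("twist",v/np.pi,"deg",np.degrees(v).round(2))
E
python3 - <<'E'
from h import *
to([480,200,260],77); to([475,-248,260]);s=env.sense()
d=R.from_euler('xyz',s["orientation"]).as_matrix().T@np.array([-5,-448,0.]);print(d/500,s["joint_pos"])
E
```

```text
t 1.6 tcp [217.8 612.4 207. ] rpy deg [180.    -0.   160.42] F [-0.4 -0.2 -0.6] w 85.2 g 0.0
travel [-0.7704 -0.6014 -0.1061] mm [-385.2 -300.7  -53.1]
twist [ 0.     -0.      0.4634] deg [ 0.   -0.   83.42]
t 1.6 tcp [217.8 612.4 207. ] rpy deg [180.    -0.   160.42] F [-0.4 -0.2 -0.6] w 85.2 g 0.0
travel [-1.0613 -1.449  -0.1062] mm [-530.6 -724.5  -53.1]
[-0.2909 -0.8475 -0.0001] [-1.328   0.3984  0.0451  1.5366 -0.0187  1.2069 -0.0507]
```

```bash
python3 -m creep '{"travel":[[-0.051,-0.04,-0.007],[-0.051,-0.04,-0.007],[-0.051,-0.04,-0.007],[-0.051,-0.04,-0.007],[-0.051,-0.04,-0.007]],"twist":[[0,0,0],[0,0,0],[0,0,0],[0,0,0],[0,0,0]],"gripper":[44,44,44,44,44]}' 40
python3 -m creep '{"travel":[[-0.051,-0.04,-0.007],[-0.051,-0.04,-0.007],[-0.051,-0.04,-0.007],[-0.051,-0.04,-0.007],[-0.051,-0.04,-0.007]],"twist":[[0,0,0],[0,0,0],[0,0,0],[0,0,0],[0,0,0]],"gripper":[44,44,44,44,44]}'
python3 -m creep '{"travel":[[-0.051,-0.04,-0.007],[-0.051,-0.04,-0.007],[-0.051,-0.04,-0.007],[-0.051,-0.04,-0.007],[-0.051,-0.04,-0.007]],"twist":[[0,0,0],[0,0,0],[0,0,0],[0,0,0],[0,0,0]],"gripper":[44,44,44,44,44]}'
python3 -c "
from h import *
to([475,-248,230],77);print(env.sense()['joint_pos'])"
```

```text
time: 2.02
tool_pos: [305.1, 474.1, 224.7]
orientation: [3.141, 0.0, 2.8]
ft_force: [1.3, -0.0, 0.7]
width: 44.1
gripper_force: 0.0
time: 2.43
tool_pos: [391.7, 337.1, 242.3]
orientation: [3.141, 0.0, 2.8]
ft_force: [-0.5, -1.1, -0.1]
width: 43.4
gripper_force: 0.0
time: 2.85
tool_pos: [478.4, 200.2, 259.9]
orientation: [3.141, 0.0, 2.8]
ft_force: [0.3, 1.1, 0.5]
width: 44.1
gripper_force: 0.0
t 2.85 tcp [478.4 200.2 259.9] rpy deg [179.95   0.02 160.43] F [0.3 1.1 0.5] w 44.1 g 0.0
travel [-0.2939 -0.8469  0.0592] mm [-147.  -423.4   29.6]
twist [ 0.0003 -0.0001  0.4635] deg [ 0.05 -0.02 83.43]
[-0.7822  0.1265  0.3368  1.7809 -0.0445  1.2406  0.7957]
```

```bash
python3 -m creep '{"travel":[[-0.0196,-0.0565,0.002],[-0.0196,-0.0565,0.002],[-0.0196,-0.0565,0.002],[-0.0196,-0.0565,0.002],[-0.0196,-0.0565,0.002]],"twist":[[0,0,0],[0,0,0],[0,0,0],[0,0,0],[0,0,0]],"gripper":[44,44,44,44,44]}'
python3 -m creep '{"travel":[[-0.0196,-0.0565,0.002],[-0.0196,-0.0565,0.002],[-0.0196,-0.0565,0.002],[-0.0196,-0.0565,0.002],[-0.0196,-0.0565,0.002]],"twist":[[0,0,0],[0,0,0],[0,0,0],[0,0,0],[0,0,0]],"gripper":[44,44,44,44,44]}'
python3 -m creep '{"travel":[[-0.0196,-0.0565,0.002],[-0.0196,-0.0565,0.002],[-0.0196,-0.0565,0.002],[-0.0196,-0.0565,0.002],[-0.0196,-0.0565,0.002]],"twist":[[0,0,0],[0,0,0],[0,0,0],[0,0,0],[0,0,0]],"gripper":[44,44,44,44,44]}'
python3 -m creep '{"travel":[[0,0,0],[0,0,0],[0,0,0],[0,0,0],[0,0,0]],"twist":[[0,0,0.0386],[0,0,0.0386],[0,0,0.0386],[0,0,0.0386],[0,0,0.0386]],"gripper":[44,44,44,44,44]}'
python3 -m creep '{"travel":[[0,0,0],[0,0,0],[0,0,0],[0,0,0],[0,0,0]],"twist":[[0,0,0.0386],[0,0,0.0386],[0,0,0.0386],[0,0,0.0386],[0,0,0.0386]],"gripper":[44,44,44,44,44]}'
python3 -m creep '{"travel":[[0,0,0],[0,0,0],[0,0,0],[0,0,0],[0,0,0]],"twist":[[0,0,0.0386],[0,0,0.0386],[0,0,0],[0,0,0],[0,0,0]],"gripper":[44,44,44,44,44]}'
python3 -c "
from h import *
to([475,-248,160],77);print(env.sense()['joint_pos'])
save('side','s2.png',(215,365,140,290),4)
for p in ([475,-248,135],[475,-248,108]): print(proj('side',p),proj('top',p))"
```

```text
time: 3.27
tool_pos: [476.4, 50.6, 254.6]
orientation: [3.141, 0.0, 2.8]
ft_force: [0.5, 0.2, 0.2]
width: 43.9
gripper_force: 0.0
time: 3.68
tool_pos: [475.2, -98.8, 249.6]
orientation: [3.141, 0.001, 2.8]
ft_force: [0.6, 0.8, 0.6]
width: 44.3
gripper_force: 0.0
time: 4.1
tool_pos: [474.1, -248.2, 244.6]
orientation: [3.141, 0.001, 2.8]
ft_force: [0.6, -0.1, -0.1]
width: 43.9
gripper_force: 0.0
time: 4.52
tool_pos: [474.2, -247.0, 244.4]
orientation: [3.141, 0.0, 2.187]
ft_force: [1.2, 0.1, 0.0]
width: 44.0
gripper_force: 0.0
time: 4.93
tool_pos: [474.2, -246.8, 244.5]
orientation: [3.141, -0.0, 1.581]
ft_force: [-0.6, 0.3, -0.2]
width: 44.0
gripper_force: 0.0
time: 5.35
tool_pos: [474.3, -246.8, 244.4]
orientation: [3.141, -0.0, 1.347]
ft_force: [0.2, -0.9, 0.3]
width: 44.0
gripper_force: 0.0
t 5.35 tcp [ 474.3 -246.8  244.4] rpy deg [179.99  -0.01  77.2 ] F [ 0.2 -0.9  0.3] w 44.0 g 0.0
travel [-0.0021  0.0019  0.1689] mm [-1.   1.  84.4]
twist [ 0.0001 -0.0001  0.0011] deg [ 0.01 -0.01  0.2 ]
[-0.4068  0.2553  0.9701  1.779  -0.2237  1.2241  0.4016]
[np.float64(289.42554919473207), np.float64(216.317473824306)] [np.float64(247.97630899248497), np.float64(392.63220463604335)]
[np.float64(299.3722827249252), np.float64(217.80418275731844)] [np.float64(247.7116789160042), np.float64(389.9646159216481)]
```

View pics/s2.png

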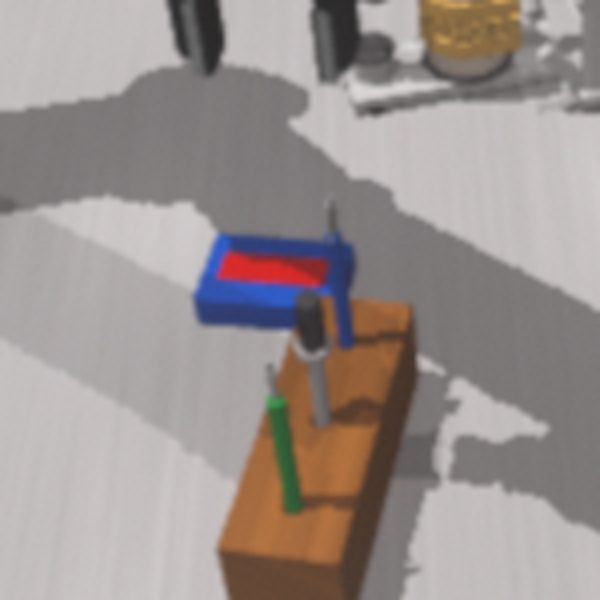

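The pin head top is at about (217,289) in the side image and the collar at about (217.4,301.7). Both fit (475,-249). I'll descend and grip.

```bash
python3 -m creep '{"travel":[[-0.002,0.002,0.03],[0,0,0.03],[0,0,0.03],[0,0,0.03],[0,0,0.03]],"twist":[[0,0,0],[0,0,0],[0,0,0],[0,0,0],[0,0,0]],"gripper":[44,44,44,44,44]}'
python3 -m creep '{"travel":[[0,0,0.025],[0,0,0.025],[0,0,0.025],[0,0,0.025],[0,0,0.016]],"twist":[[0,0,0],[0,0,0],[0,0,0],[0,0,0],[0,0,0]],"gripper":[44,44,44,44,44]}'
python3 -m creep '{"travel":[[0,0,0],[0,0,0],[0,0,0],[0,0,0],[0,0,0]],"twist":[[0,0,0],[0,0,0],[0,0,0],[0,0,0],[0,0,0]],"gripper":[30,20,12,4,4]}'
python3 -m creep '{"travel":[[0,0,0],[0,0,0],[0,0,0],[0,0,0],[0,0,0]],"twist":[[0,0,0],[0,0,0],[0,0,0],[0,0,0],[0,0,0]],"gripper":[4,4,4,4,4]}'
python3 -c "
from h import *
to([475,-248,111],77)"
```

```text
time: 5.82
tool_pos: [475.0, -248.1, 168.8]
orientation: [3.141, -0.0, 1.346]
ft_force: [0.2, 0.5, 0.5]
width: 43.9
gripper_force: 0.0
time: 6.23
tool_pos: [474.5, -247.8, 109.8]
orientation: [-3.14, -0.0, 1.345]
ft_force: [-0.5, 0.4, -0.8]
width: 44.0
gripper_force: 0.0
time: 6.65
tool_pos: [475.5, -248.3, 112.0]
orientation: [3.14, -0.0, 1.345]
ft_force: [-1.0, 0.2, -1.2]
width: 6.6
gripper_force: 39.0
time: 7.07
tool_pos: [475.4, -248.3, 111.7]
orientation: [3.141, -0.0, 1.345]
ft_force: [0.6, -0.3, 2.8]
width: 6.4
gripper_force: 39.6
t 7.07 tcp [ 475.4 -248.3  111.7] rpy deg [179.95  -0.    77.05] F [ 0.6 -0.3  2.8] w 6.4 g 39.6
travel [ 0.0004 -0.0008  0.0015] mm [ 0.2 -0.4  0.7]
twist [ 0.0003 -0.      0.0003] deg [ 0.05 -0.    0.05]
```

Run:
```python
from h import *
a=env.grab_frame("top");b=env.grab_frame("side")
z=lambda im,r,c,h,w:cv2.resize(im[r:r+h,c:c+w],(400,400),interpolation=cv2.INTER_CUBIC)
cv2.imwrite("pics/z3.png",np.hstack([z(a,200,350,80,80),z(b,250,175,80,80)])[...,::-1])
```

```text
(no output)
```

View pics/z3.png

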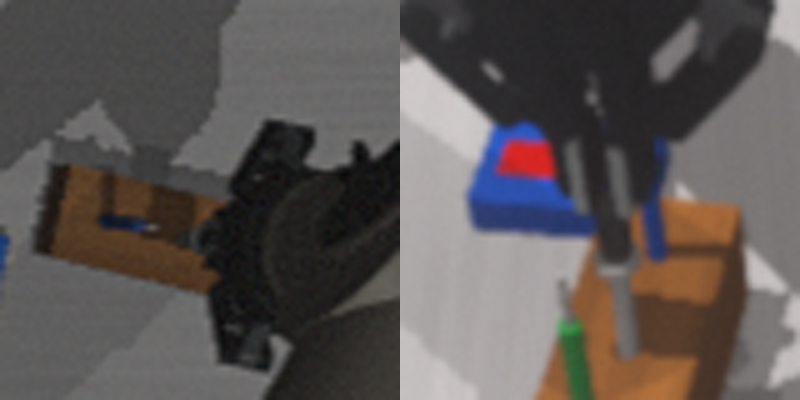

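The side view shows the collar at about (218,303) just below the fingers, with the head between the pads. The 6.4 mm reading is odd, so I'll lift a little and check.

```bash
python3 -m creep '{"travel":[[0,0,-0.01],[0,0,-0.02],[0,0,-0.02],[0,0,-0.02],[0,0,-0.02]],"twist":[[0,0,0],[0,0,0],[0,0,0],[0,0,0],[0,0,0]],"gripper":[4,4,4,4,4]}' 60
python3 -m creep '{"travel":[[0,0,-0.025],[0,0,-0.03],[0,0,-0.03],[0,0,-0.03],[0,0,-0.03]],"twist":[[0,0,0],[0,0,0],[0,0,0],[0,0,0],[0,0,0]],"gripper":[4,4,4,4,4]}'
python3 - <<'E'
from h import *
to([501.5,52,260],8)
a=env.grab_frame("top");b=env.grab_frame("side")
z=lambda im,r,c,h,w:cv2.resize(im[r:r+h,c:c+w],(400,400),interpolation=cv2.INTER_CUBIC)
cv2.imwrite("pics/z4.png",np.hstack([z(a,200,350,80,80),z(b,220,170,90,90)])[...,::-1])
print([np.array(proj('side',[475.5,-248.3,z])).round(1) for z in (230,220,130)])
for n in("top","side"): print([(r["p"],r["location"]) for r in env.pinpoint("pin",n)])
E
```

```text
time: 7.58
tool_pos: [475.1, -248.2, 157.7]
orientation: [3.141, -0.0, 1.345]
ft_force: [-0.0, -0.8, 0.1]
width: 4.0
gripper_force: 0.0
time: 8.0
tool_pos: [474.9, -248.2, 230.6]
orientation: [3.141, -0.0, 1.344]
ft_force: [0.3, 0.4, -0.8]
width: 4.0
gripper_force: 0.0
t 8.0 tcp [ 474.9 -248.2  230.6] rpy deg [179.96  -0.01  77.03] F [ 0.3  0.4 -0.8] w 4.0 g 0.0
travel [ 0.5971 -0.0829 -0.0588] mm [298.6 -41.5 -29.4]
twist [ 0.0002 -0.0002  0.3835] deg [ 0.03 -0.04 69.03]
[array([250.6, 210.8]), array([255. , 211.5]), array([291.4, 216.9])]
[(0.71, [248.8, 381.3]), (0.56, [249.0, 391.4])]
[(0.46, [305.0, 219.3])]
```

View pics/z4.png

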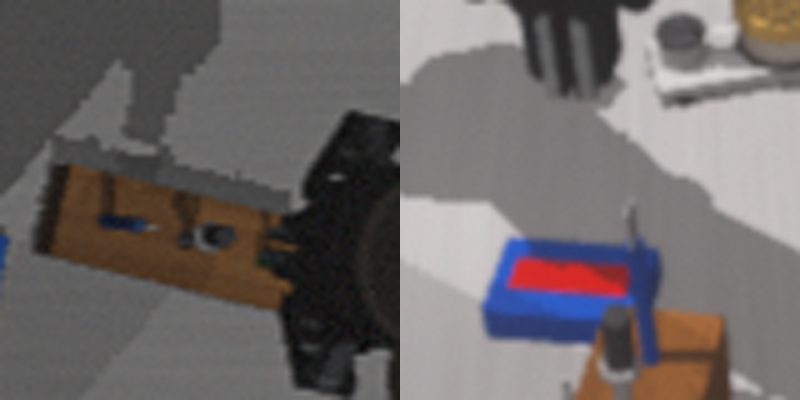

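The pin slipped and is still in the stand; its head is at about (392,246.7) top and (219,290) side. The fingertips are at about (405,250) top and (207,241) side, which is off from where I project them. I'll quantify that.

Run:
```python
from h import *
np.set_printoptions(precision=1,suppress=True)
print(two((250.3,405),(241.3,206.9)),proj("top",[474.9,-248.2,230.6]),proj("side",[474.9,-248.2,230.6]))
# head top
print(two((246.7,392.1),(289.3,218)), atz("top",246.7,392.1,138),atz("side",289.3,218,138))
print(env.calibration("top"),env.calibration("side"))
```

```text
(array([ 471.9, -246.5,  249.3]), np.float64(1.2479742234523157)) [np.float64(249.07153456482013), np.float64(403.35830603190857)] [np.float64(250.3314825852962), np.float64(210.39659888545754)]
(array([ 478.2, -247. ,  133.9]), np.float64(0.5918550500686458)) [ 478.6 -245.8  138. ] [ 478.4 -250.8  138. ]
{'vertical_fov': 57.19209808365486, 'cx': 284.7862596042842, 'cy': 209.49681477728032, 'eye': array([ 507.7,   46.9, 1198.4]), 'orientation': array([-3.1,  0. , -1.6])} {'vertical_fov': 56.40896186444304, 'cx': 275.91659697665557, 'cy': 207.10022994869234, 'eye': array([ 538.5, -735.7,  672.6]), 'orientation': array([-2.2,  0. , -0.1])}
```

```bash
python3 -m creep '{"travel":[[0,0.004,0.01],[0,0,0.03],[0,0,0.03],[0,0,0.03],[0,0,0.03]],"twist":[[0,0,0],[0,0,0],[0,0,0],[0,0,0],[0,0,0]],"gripper":[44,44,44,44,44]}' 20
python3 -m creep '{"travel":[[0,0,0.025],[0,0,0.025],[0,0,0.025],[0,0,0.025],[0,0,0.025]],"twist":[[0,0,0],[0,0,0],[0,0,0],[0,0,0],[0,0,0]],"gripper":[44,44,44,44,44]}'
python3 -m creep '{"travel":[[0,0,0.005],[0,0,0],[0,0,0],[0,0,0],[0,0,0]],"twist":[[0,0,0],[0,0,0],[0,0,0],[0,0,0],[0,0,0]],"gripper":[30,24,20,16,12]}'
python3 -m creep '{"travel":[[0,0,0],[0,0,0],[0,0,0],[0,0,0],[0,0,0]],"twist":[[0,0,0],[0,0,0],[0,0,0],[0,0,0],[0,0,0]],"gripper":[8,4,4,4,4]}'
python3 - <<'E'
from h import *
to()
a=env.grab_frame("top");b=env.grab_frame("side")
z=lambda im,r,c,h,w:np.clip(1.5*cv2.resize(im[r:r+h,c:c+w],(400,400),interpolation=cv2.INTER_CUBIC).astype(float),0,255)
cv2.imwrite("pics/z5.png",np.hstack([z(a,220,370,50,50),z(b,265,195,50,50)])[...,::-1])
E
```

```text
time: 8.62
tool_pos: [476.1, -248.1, 161.8]
orientation: [-3.139, -0.0, 1.345]
ft_force: [0.3, 0.4, -0.1]
width: 44.3
gripper_force: 0.0
time: 9.03
tool_pos: [476.9, -248.6, 100.2]
orientation: [-3.142, -0.0, 1.345]
ft_force: [1.0, -0.6, -0.2]
width: 44.3
gripper_force: 0.0
time: 9.45
tool_pos: [477.5, -248.9, 99.6]
orientation: [3.14, -0.0, 1.345]
ft_force: [-0.5, -0.1, 0.2]
width: 12.3
gripper_force: 1.5
time: 9.87
tool_pos: [477.3, -248.8, 99.3]
orientation: [3.141, -0.0, 1.345]
ft_force: [-0.3, -0.3, 2.7]
width: 10.7
gripper_force: 19.6
t 9.87 tcp [ 477.3 -248.8   99.3] rpy deg [179.95  -0.    77.05] F [-0.3 -0.3  2.7] w 10.7 g 19.6[ WARN:0@1.481] global loadsave.cpp:1063 imwrite_ Unsupported depth image for selected encoder is fallbacked to CV_8U.
```

View pics/z5.png

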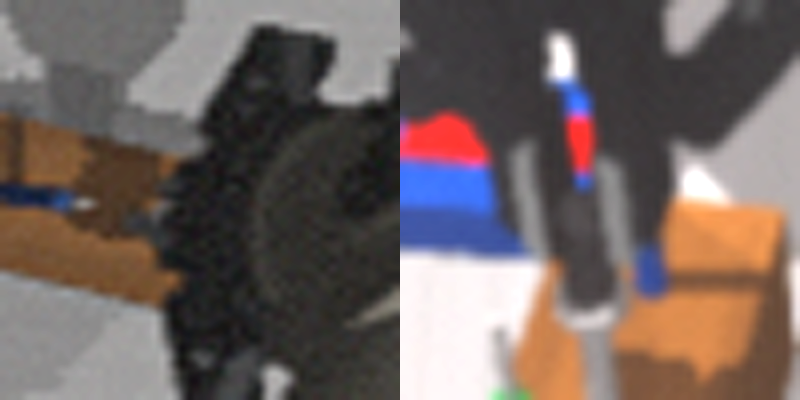

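The pads now straddle the head (side image about (218,291)), with the bottoms just above the collar. I'll grip harder and lift.

```bash
python3 -m creep '{"travel":[[0,0,0],[0,0,0],[0,0,-0.01],[0,0,-0.015],[0,0,-0.02]],"twist":[[0,0,0],[0,0,0],[0,0,0],[0,0,0],[0,0,0]],"gripper":[4,4,4,4,4]}' 60
python3 -m creep '{"travel":[[0,0,-0.03],[0,0,-0.03],[0,0,-0.03],[0,0,-0.03],[0,0,-0.03]],"twist":[[0,0,0],[0,0,0],[0,0,0],[0,0,0],[0,0,0]],"gripper":[4,4,4,4,4]}'
python3 -m creep '{"travel":[[0,0,-0.03],[0,0,-0.03],[0,0,-0.03],[0,0,-0.03],[0,0,0]],"twist":[[0,0,0],[0,0,0],[0,0,0],[0,0,0],[0,0,0]],"gripper":[4,4,4,4,4]}'
python3 - <<'E'
from h import *
to([501.5,52,260],8)
E
```

```text
time: 10.38
tool_pos: [476.3, -248.1, 121.3]
orientation: [-3.14, -0.0, 1.345]
ft_force: [0.2, -0.5, -0.3]
width: 9.1
gripper_force: 58.5
time: 10.8
tool_pos: [476.6, -248.5, 197.7]
orientation: [3.141, -0.0, 1.344]
ft_force: [0.1, 0.6, -0.9]
width: 9.0
gripper_force: 58.5
time: 11.22
tool_pos: [478.3, -249.7, 259.7]
orientation: [3.136, 0.0, 1.345]
ft_force: [1.3, -0.1, 0.2]
width: 8.9
gripper_force: 58.6
t 11.22 tcp [ 478.3 -249.7  259.7] rpy deg [179.67   0.01  77.03] F [ 1.3 -0.1  0.2] w 8.9 g 58.6
travel [ 0.5985 -0.0902 -0.0012] mm [299.3 -45.1  -0.6]
twist [ 0.0016 -0.0011  0.3835] deg [ 0.29 -0.19 69.03]
```

```bash
python3 -m creep '{"travel":[[0.04,-0.006,0],[0.04,-0.006,0],[0.04,-0.006,0],[0.04,-0.006,0],[0.04,-0.006,0]],"twist":[[0,0,0],[0,0,0],[0,0,0],[0,0,0],[0,0,0]],"gripper":[4,4,4,4,4]}'
python3 -m creep '{"travel":[[0.04,-0.006,0],[0.04,-0.006,0],[0.04,-0.006,0],[0.04,-0.006,0],[0.04,-0.006,0]],"twist":[[0,0,0],[0,0,0],[0,0,0],[0,0,0],[0,0,0]],"gripper":[4,4,4,4,4]}'
python3 -m creep '{"travel":[[0.04,-0.006,0],[0.04,-0.006,0],[0.04,-0.006,0],[0.04,-0.006,0],[0.04,-0.006,0]],"twist":[[0,0,0],[0,0,0],[0,0,0],[0,0,0],[0,0,0]],"gripper":[4,4,4,4,4]}'
python3 -m creep '{"travel":[[0,0,0],[0,0,0],[0,0,0],[0,0,0],[0,0,0]],"twist":[[0,0,0.035],[0,0,0.035],[0,0,0.035],[0,0,0.035],[0,0,0.035]],"gripper":[4,4,4,4,4]}'
python3 -m creep '{"travel":[[0,0,0],[0,0,0],[0,0,0],[0,0,0],[0,0,0]],"twist":[[0,0,0.035],[0,0,0.035],[0,0,0.035],[0,0,0.035],[0,0,0.035]],"gripper":[4,4,4,4,4]}'
python3 -m creep '{"travel":[[0,0,0],[0,0,0],[0,0,0],[0,0,0],[0,0,0]],"twist":[[0,0,0.033],[0,0,0],[0,0,0],[0,0,0],[0,0,0]],"gripper":[4,4,4,4,4]}'
python3 - <<'E'
from h import *
to([501.5,52,240],8);print(env.sense()["joint_pos"])
b=env.grab_frame("side");a=env.grab_frame("top")
z=lambda im,r,c,h,w,W:cv2.convertScaleAbs(cv2.resize(im[r:r+h,c:c+w],(W,480),interpolation=cv2.INTER_CUBIC),alpha=1.3)
cv2.imwrite("pics/z6.png",np.hstack([z(b,140,190,80,80,480),z(a,210,255,80,53,318)])[...,::-1])
for n in("top","side"): 
  for t in("sleeve_mouth","pin","crossbar"): print(n,t,[(r["p"],r["location"]) for r in env.pinpoint(t,n)[:2]])
E
```

```text
time: 11.63
tool_pos: [484.0, -146.7, 255.8]
orientation: [-3.141, -0.0, 1.344]
ft_force: [0.4, -0.5, -0.1]
width: 9.2
gripper_force: 58.6
time: 12.05
tool_pos: [491.8, -46.0, 255.9]
orientation: [-3.141, -0.0, 1.345]
ft_force: [0.5, -0.3, -0.7]
width: 8.9
gripper_force: 58.6
time: 12.47
tool_pos: [499.6, 54.7, 255.9]
orientation: [-3.141, 0.0, 1.345]
ft_force: [0.7, -0.6, -0.6]
width: 8.9
gripper_force: 58.6
time: 12.88
tool_pos: [499.6, 53.7, 255.8]
orientation: [-3.141, 0.001, 0.789]
ft_force: [-0.2, 1.0, -0.6]
width: 9.1
gripper_force: 58.6
time: 13.3
tool_pos: [499.7, 53.7, 255.8]
orientation: [-3.141, 0.001, 0.239]
ft_force: [-0.9, -0.9, -0.6]
width: 8.6
gripper_force: 58.6
time: 13.72
tool_pos: [500.1, 53.9, 256.3]
orientation: [-3.141, 0.0, 0.143]
ft_force: [0.0, -0.1, -0.9]
width: 9.2
gripper_force: 58.7
t 13.72 tcp [500.1  53.9 256.3] rpy deg [-179.99    0.01    8.19] F [ 0.  -0.1 -0.9] w 9.2 g 58.7
travel [0.0022 0.0041 0.0325] mm [ 1.1  2.1 16.3]
twist [-0.      0.0001  0.0011] deg [-0.01  0.01  0.19]
[-1.0611  0.1483  0.9725  1.8289 -0.13    1.2316 -1.4782]
top sleeve_mouth []
top pin []
top crossbar [(0.79, [193.0, 276.9])]
side sleeve_mouth [(0.7, [194.7, 230.1])]
side pin [(0.62, [149.4, 223.6])]
side crossbar [(0.91, [186.6, 285.0])]
```

View pics/z6.png

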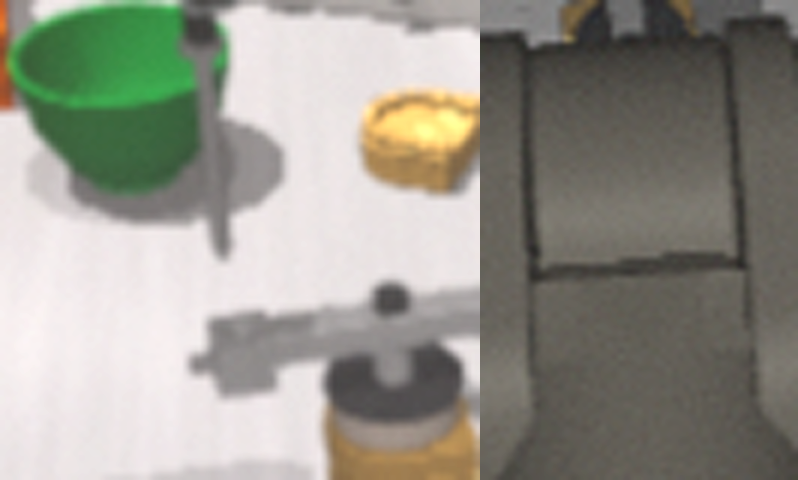

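The side view shows the pin hanging with its collar at about (223.3,147) and foot at (227.3,182.8), above the sleeve mouth at (230,194.5). The hand hides it in the top view.

Run:
```python
from h import *
np.set_printoptions(precision=1,suppress=True)
for z in (261,167.3): print(z,np.array(proj("side",[500.1,53.9,z])),np.array(proj("side",[510.1,53.9,z])),np.array(proj("side",[500.1,63.9,z])))
print(np.array(proj("side",[501.5,52,134])))
# subpixel: pin axis via thresholding: print row minima of darkness
b=cv2.cvtColor(env.grab_frame("side"),cv2.COLOR_RGB2GRAY)
for r in range(142,188,2): print(r,b[r,216:236])
```

```text
261 [147.4 224.5] [147.2 229. ] [145.3 224.5]
167.3 [182.7 228. ] [182.5 232.3] [180.5 228. ]
[194.7 229.8]
142 [ 85  85  88  85  75  73  75  70  66  82 127 157 170 177 178 179 179 177
 170 163]
144 [ 86  88  87  85  75  58  52  48  48  59 106 150 171 178 180 181 180 178
 179 177]
146 [ 88  88  88  86  78  62  53  52  51  59  80 112 157 177 180 180 181 179
 179 178]
148 [ 89  90  90  87  90  89  88  87  89  89  90 103 152 177 180 181 182 180
 178 176]
150 [ 91  90  91  90  92  90  91  95  91  92  94 102 149 177 180 180 179 179
 180 178]
152 [ 93  93  92  93  92  92  93  94  93  84  73 107 157 177 179 180 180 180
 179 177]
154 [ 97  96  98  96  94  95  90  91  94  86  79 129 169 178 179 179 180 181
 178 177]
156 [ 90  81  74  67  65  63  67  84  94  90  92 147 175 179 178 178 180 180
 179 177]
158 [ 65  66  63  63  62  62  65  83  94  94 113 154 174 179 179 179 180 180
 179 177]
160 [ 65  62  64  63  63  61  64  79  94  93  93 108 119 141 154 156 169 178
 181 178]
162 [ 64  63  65  62  62  62  63  76  92  94  92  99 107 113 110 112 116 122
 143 166]
164 [ 64  63  65  63  62  60  61  7
[... 308 characters left out ...]
117]
172 [ 90  91  91  90  90  89  91  92  93  96  95  94 105 112 112 113 114 119
 137 162]
174 [ 92  93  90  91  93  96 100 107 101  97  95  94 105 117 134 144 148 165
 176 180]
176 [107 111 113 115 113 118 135 143 126 104  96  99 145 173 177 179 180 181
 179 179]
178 [179 178 175 175 173 174 178 178 160 124 100  99 139 172 179 179 179 181
 180 179]
180 [181 180 179 180 179 178 179 180 175 138 102  98 131 167 179 179 178 180
 180 180]
182 [183 182 180 180 179 177 179 180 178 162 135 120 153 177 180 179 180 181
 179 180]
184 [183 182 180 181 179 178 180 181 179 178 178 176 178 179 180 180 180 180
 180 180]
186 [183 181 181 181 179 181 180 182 181 177 178 180 180 180 181 180 179 182
 181 180]
```

```bash
python3 -m creep '{"travel":[[0.0074,0.0045,0.01],[0,0,0.02],[0,0,0.012],[0,0,0.006],[0,0,0]],"twist":[[0,0,0],[0,0,0],[0,0,0],[0,0,0],[0,0,0]],"gripper":[4,4,4,4,4]}'
python3 - <<'E'
from h import *
to([504,52.3,231]);np.set_printoptions(precision=1,suppress=True)
b=env.grab_frame("side")
cv2.imwrite("pics/z7.png",cv2.resize(b[160:215,205:265],(720,600) if 0 else (660,600),interpolation=cv2.INTER_CUBIC)[...,::-1])
g=cv2.cvtColor(b,cv2.COLOR_RGB2GRAY)
for r in range(182,200): print(r,g[r,222:242])
E
```

```text
time: 14.58
tool_pos: [503.3, 52.0, 231.1]
orientation: [3.141, 0.002, 0.141]
ft_force: [-0.4, 0.6, -0.9]
width: 8.8
gripper_force: 58.7
t 14.58 tcp [503.3  52.  231.1] rpy deg [179.96   0.14   8.09] F [-0.4  0.6 -0.9] w 8.8 g 58.7
travel [ 0.0014 -0.0004  0.0001] mm [ 0.7 -0.2  0.1]
182 [180 181 180 175 146 111 100 109 152 177 181 182 180 180 180 178 178 178
 180 179]
183 [180 182 179 176 150 115 100 104 151 177 180 182 180 180 179 178 178 179
 180 179]
184 [181 182 181 175 151 115  99 100 148 177 180 182 181 180 180 178 177 180
 180 180]
185 [181 181 180 177 156 119  99  99 148 177 180 183 182 181 179 179 178 179
 181 180]
186 [182 181 179 178 161 125 100 100 140 173 180 181 181 180 181 177 177 179
 180 180]
187 [182 182 181 178 166 131 101  99 130 166 180 182 181 180 179 178 178 178
 179 179]
188 [181 183 181 179 176 137 102  97 130 167 181 183 182 180 180 179 178 178
 181 180]
189 [182 183 181 180 176 139 102  97 125 165 181 182 182 181 180 178 178 178
 179 180]
190 [183 183 181 181 177 149 111 101 122 160 177 180 180 179 179 179 177 177
 177 178]
191 [183 184 181 179 177 162 128 104 124 149 157 158 169 177 170 166 163 162
 161 157]
192 [183 182 173 161 154 151 128 104 115 120 118 116 139 152 140 134 131 127
 122 116]
193 [183 180 156 126 115 110 109 108 110 110 105 104 110 111 104 104 105 103
 105 103]
194 [184 180 146 110 102 100 104 111 115 110 103 102 100 100 101 101 101 103
 106 106]
195 [183 181 150 114 100  98  99 107 109 106 101 101 101 104 108 109 109 107
 110 112]
196 [183 182 156 117 102 100  99 104 105 102  99 104 105 107 113 114 113 110
 111 109]
197 [182 179 153 116 102 102 102 104 107 104 105 110 110 107 109 111 109 111
 110 109]
198 [166 161 137 109 101 106 106 108 110 109 108 108 109 108 110 108 109 110
 111 109]
199 [129 123 110  99 103 108 110 111 109 109 109 108 109 107 108 109 113 114
 117 121]
```

View pics/z7.png

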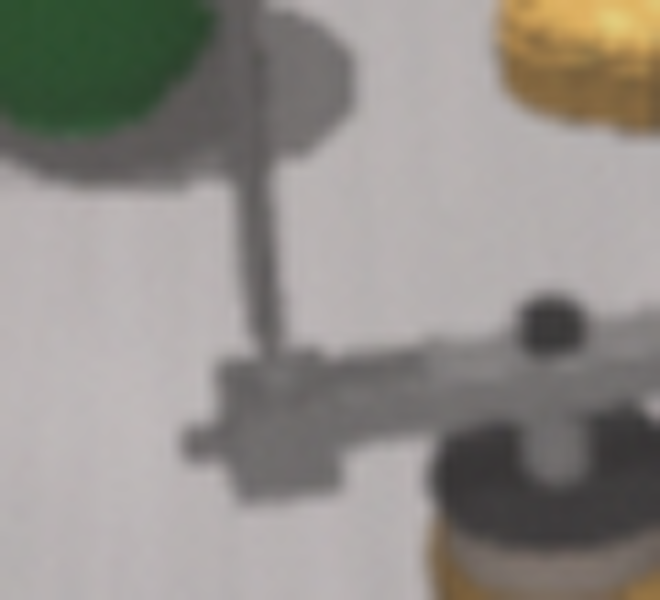

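The foot is at about (229.3,191.5), directly above the bore at about (230,194.5). Lowering slowly with force checks.

```bash
python3 -m creep '{"travel":[[0.001,0,0.006],[0,0,0.006],[0,0,0.006],[0,0,0.006],[0,0,0.004]],"twist":[[0,0,0],[0,0,0],[0,0,0],[0,0,0],[0,0,0]],"gripper":[4,4,4,4,4]}'
python3 -c "
from h import *
to();print(env.sense()['ft_torque'],[(r['p'],r['location']) for t in('crossbar','screw_knob') for r in env.pinpoint(t,'side')[:1]])"
```

```text
time: 15.05
tool_pos: [504.7, 52.0, 218.1]
orientation: [3.141, 0.0, 0.141]
ft_force: [-0.6, -0.7, 0.4]
width: 8.7
gripper_force: 58.7
t 15.05 tcp [504.7  52.  218.1] rpy deg [179.98   0.01   8.11] F [-0.6 -0.7  0.4] w 8.7 g 58.7
[-0.2572  0.0074 -0.0149] [(0.86, [188.1, 283.9]), (0.79, [187.3, 253.9])]
```

```bash
python3 -m creep '{"travel":[[0,0,0.006],[0,0,0.006],[0,0,0.004],[0,0,0.004],[0,0,0]],"twist":[[0,0,0],[0,0,0],[0,0,0],[0,0,0],[0,0,0]],"gripper":[4,4,4,4,4]}'
python3 -c "
from h import *
to();print(env.sense()['ft_torque'])
g=cv2.cvtColor(env.grab_frame('side'),cv2.COLOR_RGB2GRAY)
for r in range(186,206,2): print(r,g[r,220:240])"
```

```text
time: 15.57
tool_pos: [504.5, 52.1, 207.9]
orientation: [3.141, 0.001, 0.141]
ft_force: [0.4, -1.7, -0.8]
width: 9.3
gripper_force: 58.5
t 15.57 tcp [504.5  52.1 207.9] rpy deg [179.99   0.04   8.1 ] F [ 0.4 -1.7 -0.8] w 9.3 g 58.5
[-0.2671  0.005   0.0094]
186 [181 180 182 182 180 179 176 145 109 100 119 158 179 183 182 179 180 178
 178 179]
188 [182 180 183 182 182 179 177 153 117 100 111 155 180 183 183 182 181 178
 178 179]
190 [181 182 184 183 182 181 178 158 122  99 100 147 177 179 181 181 179 178
 176 178]
192 [183 183 183 182 170 159 153 142 116  98  94 104 110 112 139 152 140 124
 123 126]
194 [185 184 184 182 146 109 102  99  97  97  93  94  98 101 100 100 102 101
 102 105]
196 [184 183 185 181 155 118 101  98  99  99  99  95  97 102 102 107 113 116
 113 112]
198 [183 176 167 162 137 108 101 106 107 108 108 108 108 107 109 109 109 109
 109 109]
200 [180 145 112 107 105 101 104 108 109 110 110 109 107 109 109 114 124 129
 137 143]
202 [182 167 147 145 147 128 110 109 109 111 109 109 108 109 110 119 156 175
 177 178]
204 [182 181 180 180 178 163 130 113 112 112 112 113 113 116 123 132 159 177
 177 178]
```

```bash
python3 -m creep '{"travel":[[0,0.001,0.012],[0,0,0.012],[0,0,0.012],[0,0,0.012],[0,0,0]],"twist":[[0,0,0],[0,0,0],[0,0,0],[0,0,0],[0,0,0]],"gripper":[4,4,4,4,4]}'
python3 -c "
from h import *
to();print(env.sense()['ft_torque'])"
```

```text
time: 16.03
tool_pos: [503.8, 52.0, 182.8]
orientation: [3.142, 0.002, 0.141]
ft_force: [-0.9, 0.6, 0.3]
width: 8.9
gripper_force: 58.6
t 16.03 tcp [503.8  52.  182.8] rpy deg [180.     0.14   8.1 ] F [-0.9  0.6  0.3] w 8.9 g 58.6
[-0.0182  0.005   0.0469]
```

```bash
python3 -m creep '{"travel":[[0,0,0.014],[0,0,0.014],[0,0,0.014],[0,0,0.014],[0,0,0]],"twist":[[0,0,0],[0,0,0],[0,0,0],[0,0,0],[0,0,0]],"gripper":[4,4,4,4,4]}'
python3 -m creep '{"travel":[[0,0,0.01],[0,0,0.01],[0,0,0.008],[0,0,0],[0,0,0]],"twist":[[0,0,0],[0,0,0],[0,0,0],[0,0,0],[0,0,0]],"gripper":[4,4,4,4,4]}'
python3 -c "
from h import *
to();print(env.sense()['ft_torque'])"
```

```text
time: 16.45
tool_pos: [503.7, 51.8, 154.8]
orientation: [3.141, 0.003, 0.141]
ft_force: [-1.3, 0.5, -1.4]
width: 8.8
gripper_force: 58.6
time: 16.87
tool_pos: [504.8, 51.7, 142.2]
orientation: [3.141, 0.0, 0.141]
ft_force: [0.3, -0.1, 0.4]
width: 8.9
gripper_force: 58.6
t 16.87 tcp [504.8  51.7 142.2] rpy deg [179.99   0.01   8.1 ] F [ 0.3 -0.1  0.4] w 8.9 g 58.6
[ 0.049   0.0698 -0.0305]
```

```bash
python3 -m creep '{"travel":[[0,0,0.007],[0,0,0.007],[0,0,0.005],[0,0,0.002],[0,0,0]],"twist":[[0,0,0],[0,0,0],[0,0,0],[0,0,0],[0,0,0]],"gripper":[4,4,4,4,4]}'
python3 -c "
from h import *
to();print(env.sense()['ft_torque'])"
```

```text
time: 17.28
tool_pos: [504.7, 51.7, 131.6]
orientation: [3.141, 0.0, 0.141]
ft_force: [-1.0, -0.1, -0.7]
width: 8.9
gripper_force: 58.6
t 17.28 tcp [504.7  51.7 131.6] rpy deg [179.99   0.02   8.1 ] F [-1.  -0.1 -0.7] w 8.9 g 58.6
[0.0447 0.1015 0.043 ]
```

```bash
python3 -m creep '{"travel":[[0,0,0.002],[0,0,0.001],[0,0,0.001],[0,0,0],[0,0,0]],"twist":[[0,0,0],[0,0,0],[0,0,0],[0,0,0],[0,0,0]],"gripper":[4,4,4,4,4]}'
python3 -c "
from h import *
to();print(env.sense()['ft_torque'])"
```

```text
time: 17.7
tool_pos: [504.8, 51.8, 130.1]
orientation: [-3.141, 0.0, 0.141]
ft_force: [-1.5, 0.9, 2.0]
width: 9.4
gripper_force: 58.8
t 17.7 tcp [504.8  51.8 130.1] rpy deg [-179.98    0.      8.1 ] F [-1.5  0.9  2. ] w 9.4 g 58.8
[ 0.0619  0.3607 -0.0255]
```

```bash
python3 -m creep '{"travel":[[0,0,0.001],[0,0,0],[0,0,0],[0,0,0],[0,0,0]],"twist":[[0,0,0],[0,0,0],[0,0,0],[0,0,0],[0,0,0]],"gripper":[4,4,4,4,4]}'
python3 -c "
from h import *
to();print(env.sense()['ft_torque'])"
```

```text
time: 18.12
tool_pos: [504.9, 51.8, 130.0]
orientation: [-3.141, -0.0, 0.141]
ft_force: [-2.0, 0.8, 5.5]
width: 8.8
gripper_force: 59.3
t 18.12 tcp [504.9  51.8 130. ] rpy deg [-179.96   -0.      8.1 ] F [-2.   0.8  5.5] w 8.8 g 59.3
[ 0.0948  0.6481 -0.0075]
```

Force is 5.5 N with no further travel, so the collar is seated. Now releasing and rising.

```bash
python3 -m creep '{"travel":[[0,0,0],[0,0,0],[0,0,0],[0,0,0],[0,0,0]],"twist":[[0,0,0],[0,0,0],[0,0,0],[0,0,0],[0,0,0]],"gripper":[12,20,30,40,44]}' 20
python3 -m creep '{"travel":[[0,0,-0.01],[0,0,-0.02],[0,0,-0.03],[0,0,-0.03],[0,0,-0.03]],"twist":[[0,0,0],[0,0,0],[0,0,0],[0,0,0],[0,0,0]],"gripper":[44,44,44,44,44]}'
python3 - <<'E'
from h import *
np.set_printoptions(precision=1,suppress=True)
b=env.grab_frame("side");a=env.grab_frame("top")
z=lambda im,r,c,h,w:cv2.convertScaleAbs(cv2.resize(im[r:r+h,c:c+w],(400,480),interpolation=cv2.INTER_CUBIC),alpha=1.3)
cv2.imwrite("pics/z8.png",np.hstack([z(b,145,205,96,80),z(a,170,240,96,80)])[...,::-1])
for n in("top","side"): 
  for t,zz in(("sleeve_mouth",134),("pin",134),("crossbar",126),("upper_half",126),("incisal_table",36)): print(n,t,[(r["p"],r["location"],atz(n,*r["location"],zz)) for r in env.pinpoint(t,n)[:1]])
to([591,64.7,190],8)
print([np.array(proj("side",[501.5,52,z])) for z in (134,168)])
E
```

```text
time: 18.53
tool_pos: [504.9, 51.7, 129.3]
orientation: [3.141, -0.0, 0.141]
ft_force: [0.4, -0.4, -0.3]
width: 43.9
gripper_force: 0.0
time: 18.95
tool_pos: [505.1, 51.5, 190.9]
orientation: [-3.142, -0.001, 0.141]
ft_force: [1.0, -0.7, 0.4]
width: 44.1
gripper_force: 0.0
top sleeve_mouth []
top pin []
top crossbar [(0.7, [190.5, 280.4], array([638.6,  58.6, 126. ]))]
top upper_half [(0.98, [205.1, 278.4], array([597.7,  64.7, 126. ]))]
top incisal_table [(0.74, [217.0, 283.7], array([569. ,  50.5,  36. ]))]
side sleeve_mouth [(0.73, [196.8, 226.3], array([493.1,  44. , 134. ]))]
side pin [(0.6, [193.1, 230.6], array([503.6,  58.6, 134. ]))]
side crossbar [(0.56, [189.7, 282.4], array([631.9,  70.1, 126. ]))]
side upper_half [(0.61, [190.0, 267.9], array([595.8,  73.1, 126. ]))]
side incisal_table [(0.56, [224.5, 234.5], array([505.8,  57.9,  36. ]))]
t 19.55 tcp [504.6  51.7 189. ] rpy deg [179.98   0.04   8.1 ] F [-0.8  0.4 -0.4] w 44.1 g 0.0
travel [ 0.1748 -0.0014 -0.0021] mm [87.4 -0.7 -1. ]
twist [0.0001 0.0002 0.0005] deg [0.02 0.04 0.1 ]
[array([194.6846, 229.7658]), array([182.8797, 228.6033])]
```

View pics/z8.png

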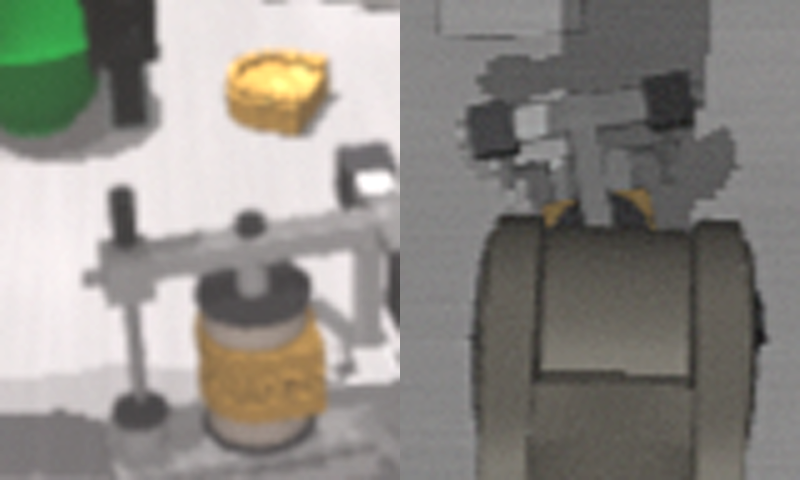

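Side view: the pin is home, with its collar on the sleeve at about (229,193) and its foot just above the table. Next, move over the balance point and lower.

```bash
python3 -m creep '{"travel":[[0.035,0,0],[0.035,0,0],[0.035,0,0],[0.035,0,0],[0.035,-0.001,0]],"twist":[[0,0,0],[0,0,0],[0,0,0],[0,0,0],[0,0,0.0005]],"gripper":[44,44,44,44,44]}'
python3 -m creep '{"travel":[[0,0,0.03],[0,0,0.03],[0,0,0.03],[0,0,0.03],[0,0,0.02]],"twist":[[0,0,0],[0,0,0],[0,0,0],[0,0,0],[0,0,0]],"gripper":[44,44,44,44,44]}'
python3 -c "
from h import *
to([591,64.4,103],8)"
```

```text
time: 19.97
tool_pos: [592.1, 64.7, 189.0]
orientation: [3.141, 0.001, 0.14]
ft_force: [-0.2, 0.2, 0.3]
width: 43.9
gripper_force: 0.0
time: 20.38
tool_pos: [590.6, 64.6, 117.6]
orientation: [3.141, 0.002, 0.14]
ft_force: [-0.0, -0.4, 1.3]
width: 43.9
gripper_force: 0.0
t 20.38 tcp [590.6  64.6 117.6] rpy deg [179.99   0.13   8.02] F [-0.  -0.4  1.3] w 43.9 g 0.0
travel [0.0009 0.0006 0.0292] mm [ 0.4  0.3 14.6]
twist [0.0001 0.0007 0.0001] deg [0.01 0.13 0.02]
```

```bash
python3 -m creep '{"travel":[[0,0,0.012],[0,0,0.01],[0,0,0.006],[0,0,0],[0,0,0]],"twist":[[0,0,0],[0,0,0],[0,0,0],[0,0,0],[0,0,0]],"gripper":[44,44,44,40,34]}'
python3 -m creep '{"travel":[[0,0,0],[0,0,0],[0,0,0],[0,0,0],[0,0,0]],"twist":[[0,0,0],[0,0,0],[0,0,0],[0,0,0],[0,0,0]],"gripper":[30,27,24,22,20]}'
python3 -m creep '{"travel":[[0,0,0],[0,0,0],[0,0,0],[0,0,0],[0,0,0]],"twist":[[0,0,0],[0,0,0],[0,0,0],[0,0,0],[0,0,0]],"gripper":[18,16,14,10,8]}'
python3 -c "
from h import *
to([591,64.4,103],8);print(env.sense()['ft_torque'])"
```

```text
time: 20.8
tool_pos: [591.8, 64.6, 105.9]
orientation: [-3.141, -0.001, 0.14]
ft_force: [-0.0, -0.5, -0.1]
width: 34.0
gripper_force: 0.0
time: 21.22
tool_pos: [591.5, 64.6, 105.6]
orientation: [-3.141, -0.0, 0.14]
ft_force: [-0.0, -0.1, -0.7]
width: 20.0
gripper_force: 0.0
time: 21.63
tool_pos: [591.5, 65.8, 105.5]
orientation: [-3.14, -0.0, 0.141]
ft_force: [-1.5, 3.3, 2.7]
width: 14.9
gripper_force: 20.0
t 21.63 tcp [591.5  65.8 105.5] rpy deg [-179.91   -0.02    8.06] F [-1.5  3.3  2.7] w 14.9 g 20.0
travel [-0.0015  0.0027  0.0051] mm [-0.7  1.3  2.5]
twist [-0.0005 -0.0001  0.0003] deg [-0.09 -0.02  0.06]
[0.8504 0.1033 0.0299]
```

```bash
python3 -m creep '{"travel":[[0,-0.0015,0],[0,-0.001,0],[0,0,0],[0,0,0],[0,0,0]],"twist":[[0,0,0],[0,0,0],[0,0,0],[0,0,0],[0,0,0]],"gripper":[8,8,8,8,8]}' 20
python3 -c "
from h import *
to();print(env.sense()['ft_torque'])"
```

```text
time: 22.05
tool_pos: [591.5, 65.9, 105.6]
orientation: [-3.142, -0.001, 0.14]
ft_force: [-0.7, 2.8, 2.1]
width: 15.2
gripper_force: 20.0
t 22.05 tcp [591.5  65.9 105.6] rpy deg [-180.     -0.04    8.01] F [-0.7  2.8  2.1] w 15.2 g 20.0
[ 0.6794 -0.0737  0.0053]
```

```bash
python3 -m creep '{"travel":[[0,0,0],[0,0,0],[0,-0.001,0],[0,0,0],[0,0,0]],"twist":[[0,0,0],[0,0,0],[0,0,0],[0,0,0],[0,0,0]],"gripper":[22,22,22,22,22]}' 20
python3 -c "
from h import *
to();print(env.sense()['ft_torque'])"
python3 -m creep '{"travel":[[0,0,0],[0,0,0],[0,0,0],[0,0,0],[0,0,0]],"twist":[[0,0,0],[0,0,0],[0,0,0],[0,0,0],[0,0,0]],"gripper":[18,16,14,10,8]}' 20
python3 -c "
from h import *
to();print(env.sense()['ft_torque'])"
```

```text
time: 22.47
tool_pos: [590.9, 65.8, 105.2]
orientation: [3.141, 0.0, 0.139]
ft_force: [-0.3, 0.3, 0.9]
width: 21.9
gripper_force: 0.0
t 22.47 tcp [590.9  65.8 105.2] rpy deg [179.97   0.03   7.99] F [-0.3  0.3  0.9] w 21.9 g 0.0
[0.0184 0.0025 0.0025]
time: 22.88
tool_pos: [591.1, 66.0, 105.4]
orientation: [3.141, 0.0, 0.14]
ft_force: [-0.4, -1.4, 0.6]
width: 15.4
gripper_force: 20.0
t 22.88 tcp [591.1  66.  105.4] rpy deg [179.98   0.01   8.01] F [-0.4 -1.4  0.6] w 15.4 g 20.0
[-0.1981  0.0094  0.0698]
```

```bash
python3 -m creep '{"travel":[[0,0,0],[0,0,0],[0,0,0],[0,0,0],[0,0,0]],"twist":[[0,0,0],[0,0,0],[0,0,0],[0,0,0],[0,0,0]],"gripper":[8,8,8,8,8]}' 110
python3 -m creep '{"travel":[[0,0,-0.002],[0,0,-0.002],[0,0,-0.002],[0,0,-0.002],[0,0,0]],"twist":[[0,0,0],[0,0,0],[0,0,0],[0,0,0],[0,0,0]],"gripper":[8,8,8,8,8]}'
python3 -c "
from h import *
to();print(env.sense()['ft_torque'])"
```

```text
time: 23.3
tool_pos: [591.3, 66.0, 105.8]
orientation: [3.141, -0.0, 0.14]
ft_force: [-1.5, -2.1, 4.6]
width: 11.0
gripper_force: 108.3
time: 23.72
tool_pos: [590.3, 67.0, 108.4]
orientation: [-3.141, 0.002, 0.14]
ft_force: [0.1, -0.5, -7.9]
width: 11.2
gripper_force: 107.9
t 23.72 tcp [590.3  67.  108.4] rpy deg [-179.97    0.11    8.05] F [ 0.1 -0.5 -7.9] w 11.2 g 107.9
[-0.0098 -0.0158 -0.0073]
```

```bash
python3 -m creep '{"travel":[[0,0,-0.004],[0,0,-0.006],[0,0,-0.008],[0,0,-0.008],[0,0,0]],"twist":[[0,0,0],[0,0,0],[0,0,0],[0,0,0],[0,0,0]],"gripper":[8,8,8,8,8]}'
python3 - <<'E'
from h import *
np.set_printoptions(precision=1,suppress=True)
to([591.1,66,155.4],8);print(env.sense()['ft_torque'])
for t in("crossbar","pin","sleeve_mouth","upper_half","incisal_table","lower_half"):
  for n in("top","side"): print(t,n,[(r["p"],np.array(r["location"])) for r in env.pinpoint(t,n)[:1]])
E
```

```text
time: 24.13
tool_pos: [592.1, 66.3, 123.6]
orientation: [-3.141, -0.002, 0.14]
ft_force: [0.0, 0.0, -7.3]
width: 11.3
gripper_force: 108.0
t 24.13 tcp [592.1  66.3 123.6] rpy deg [-179.99   -0.13    8.01] F [ 0.   0.  -7.3] w 11.3 g 108.0
travel [-0.0019  0.0003 -0.0635] mm [ -0.9   0.1 -31.8]
twist [-0.0001 -0.0007  0.    ] deg [-0.01 -0.13  0.01]
[-0.0421 -0.0661 -0.011 ]
crossbar top [(0.7, array([190.5, 280.4]))]
crossbar side [(0.56, array([189.7, 282.4]))]
pin top []
pin side [(0.6, array([193.1, 230.6]))]
sleeve_mouth top []
sleeve_mouth side [(0.73, array([196.8, 226.3]))]
upper_half top [(0.98, array([205.1, 278.4]))]
upper_half side [(0.61, array([190. , 267.9]))]
incisal_table top [(0.74, array([217. , 283.7]))]
incisal_table side [(0.56, array([224.5, 234.5]))]
lower_half top [(0.84, array([212.5, 277.5]))]
lower_half side [(0.93, array([230.6, 261.7]))]
```

```bash
python3 -m creep '{"travel":[[0,0,-0.014],[0,0,-0.016],[0,0,-0.016],[0,0,-0.012],[0,0,-0.006]],"twist":[[0,0,0],[0,0,0],[0,0,0],[0,0,0],[0,0,0]],"gripper":[8,8,8,8,8]}'
python3 -m creep '{"travel":[[0,0,0],[0,0,0],[0,0,0],[0,0,0],[0,0,0]],"twist":[[0,0,0],[0,0,0],[0,0,0],[0,0,0],[0,0,0]],"gripper":[8,8,8,8,8]}'
python3 - <<'E'
from h import *
np.set_printoptions(precision=1,suppress=True)
to([591.1,66,155.4],8);print(env.sense()['ft_torque'])
a,b=env.grab_frame("top"),env.grab_frame("side")
cv2.imwrite("pics/last_t.png",a);cv2.imwrite("pics/last_s.png",b)
for t in("crossbar","pin","sleeve_mouth","screw_knob","upper_half","incisal_table","lower_half"):
  for n in("top","side"): print(t,n,[(r["p"],np.array(r["location"])) for r in env.pinpoint(t,n)[:1]])
print("expected side sleeve/knob/cross seated+50:")
for d,z in((-90.5,184),(-28.5,192),(43.5,183)): print(np.array(proj("side",[591.5+d*.99,65+d*.14,z])),np.array(proj("side",[591.5+d*.99,65+d*.14,z-50])))
# lower-half unchanged? compare with the first side picture in the incisal-table area
o=cv2.imread("pics/side0.png",0);n=cv2.cvtColor(b,cv2.COLOR_RGB2GRAY)
w=np.float32(o[218:250,222:300]); s=np.float32(n[218:250,222:300]); print("shift",cv2.phaseCorrelate(w,s,cv2.createHanningWindow((78,32),cv2.CV_32F)))
E
```

```text
time: 25.15
tool_pos: [592.2, 66.2, 156.2]
orientation: [-3.141, -0.003, 0.14]
ft_force: [-0.0, 0.1, -7.1]
width: 11.1
gripper_force: 108.3
time: 25.57
tool_pos: [590.8, 66.4, 154.0]
orientation: [-3.142, 0.001, 0.14]
ft_force: [0.5, 0.5, -7.9]
width: 11.0
gripper_force: 108.3
t 25.57 tcp [590.8  66.4 154. ] rpy deg [-180.      0.04    8.01] F [ 0.5  0.5 -7.9] w 11.0 g 108.3
travel [ 0.0004  0.0008 -0.0029] mm [ 0.2  0.4 -1.4]
twist [-0.      0.0002  0.0001] deg [-0.    0.04  0.01]
[0.035  0.0579 0.0041]
crossbar top [(0.29, array([247.4, 381.2]))]
crossbar side [(0.75, array([168.2, 284.8]))]
pin top []
pin side [(0.45, array([180.9, 230.3]))]
sleeve_mouth top []
sleeve_mouth side [(0.77, array([177.6, 223.6]))]
screw_knob top []
screw_knob side [(0.71, array([169.7, 252.8]))]
upper_half top []
upper_half side [(0.73, array([173.2, 270.1]))]
incisal_table top [(0.55, array([237.8, 286.5]))]
incisal_table side [(0.89, array([225.8, 232.7]))]
lower_half top []
lower_half side [(0.89, array([233.5, 260. ]))]
expected side sleeve/knob/cross seated+50:
[177.0589 228.2113] [194.5963 229.9325]
[170.5795 253.9879] [188.193  254.8939]
[169.7774 283.443 ] [187.0748 283.4318]
shift ((0.27240173640922194, 0.19354339258470254), 0.6509915798902511)
```

Run:
```python
from h import *
np.set_printoptions(precision=2,suppress=True)
o=cv2.imread("pics/side0.png",0);n=cv2.imread("pics/last_s.png",0)
def tm(r0,r1,c0,c1,P):
    e0=np.array(proj("side",P));e1=np.array(proj("side",P+np.array([0,0,49.])))
    best=None
    for sc in(1.0,1.02,1.04):
        t=cv2.resize(o[r0:r1,c0:c1],None,fx=sc,fy=sc,interpolation=cv2.INTER_CUBIC)
        U=cv2.resize(n,None,fx=4,fy=4,interpolation=cv2.INTER_CUBIC);T=cv2.resize(t,None,fx=4,fy=4,interpolation=cv2.INTER_CUBIC)
        m=cv2.matchTemplate(U[480:900,800:1280],T,cv2.TM_CCOEFF_NORMED);_,v,_,l=cv2.minMaxLoc(m)
        ctr=np.array([(l[1]+480+T.shape[0]/2)/4,(l[0]+800+T.shape[1]/2)/4])
        if best is None or v>best[0]: best=(v,sc,ctr-np.array([(r0+r1)/2,(c0+c1)/2]))
    print(best,"expected",e1-e0)
u=lambda d,y,z:np.array([591.5+d*.99-y*.14,65+d*.14+y*.99,z])
tm(196,208,220,240,u(-90.5,-12,122))   # sleeve front/side faces
tm(192,218,278,300,u(43.5,-50,126))    # near housing
tm(172,190,268,284,u(43.5,50,126))     # far housing
tm(186,194,249,260,u(-28.5,0,138))     # knob
```

```text
(0.8983610272407532, 1.04, array([-17.  ,  -1.75])) expected [-17.    -1.65]
(0.7369226813316345, 1.04, array([-17.25,   0.25])) expected [-17.16   0.18]
(0.7232612371444702, 1.0, array([-11.25,  -7.25])) expected [-16.44  -0.13]
(0.9288496971130371, 1.0, array([-55.25, -18.5 ])) expected [-17.16  -0.88]
```

The lift matches a pure 49 mm level rise at both the sleeve and the near housing, and the lower half has not moved. Handing in.

```bash
python3 -c "
from h import *
to();print(env.job_done())"
```

```text
t 26.37 tcp [591.2  66.4 154.4] rpy deg [-179.99   -0.01    8.02] F [ 0.3 -0.2 -7.6] w 11.1 g 108.3
the job is handed in; nothing more can be done
None
```

I handed the job in at 26.4 s: the pin is home in the sleeve and released, and the gripper is holding the upper half level about 49 mm above its seat, squarely over the lower half, which showed no measurable shift in the side view (the first grip on the pin slipped and was redone; I have no verdict back).

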